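Pack the sommelier's gift case

TASK

Pack the wooden gift case for dispatch, layer by layer: lay the folded corkscrew flat and lengthwise on the bottom of the case between its four locating blocks, then set the lift-out tray down on the corner rests above it. Then put the cork lying in the tray's oblong pocket and the steel drip ring flat in its round pocket, and last put the deep lid squarely over the case so that it sits fully down on the rim. Do not knock over the wine bottle or the tasting glass.

Things in the scene. Friction and masses are not known exactly. Their poses are not given: they have to be found in the camera images.
- case: Base of the gift case, fixed: shallow open pale wood box 94 (x) x 160 (y) x 44 mm. Origin: centre of underside, z up. Inside 80 x 146, floor at z = 6 mm. Corner rests 16 x 16, tops at z = 28 (tray lies on these). Four locating blocks 8 x 12, tops at z = 21, at x = +-24, y = +-34; the corkscrew lies along y between them in a 40 mm lane. Floor between y = -28 and 28 is free for fingers.
- corkscrew_mid (a point): Middle of the folded waiter's corkscrew: brown handle with a metal lever along one side, lying on its flat side; 112 mm long (y axis), 24 mm wide (z axis, level), 14 mm thick (x axis, upright). The point is midway in length and width, 7 mm above what it lies on. Grasp across the width. 90 g.
- tray: Lift-out tray: pale wood plate 70 (x) x 136 (y) x 14 mm with an upright dark grip rib across the middle, 12 (y) x 52 (x), top at z = 38. Origin: centre of underside, z up. Pockets 6 mm deep, floors at z = 8: round, 48 diameter, at y = +37; oblong, 55 (x) x 34 (y), at y = -37. Fits the case either way round with 5 mm play a side; seated, 28 mm above the case's origin. Grasp the rib. About 120 g.
- cork_mid (a point): Centre of the wine cork: cylinder 24 mm in diameter, 45 mm long, lying on its side, axis = y axis, 12 mm above what it lies on (it may roll). Grasp across its diameter. In the oblong pocket its axis lies along the tray's x. 12 g.
- drip_ring: Plain steel drip ring for a bottle neck: outside diameter 38 mm, inside 29 mm, 18 mm high, lying flat, z upright. Origin: centre of its underside. Grasp across its outside. 50 g.
- lid: Deep lid, pale wood, 112 (x) x 178 (y) x 44 mm, standing open side down, with a dark bar grip on top: 16 (x) x 70 (y), from z = 44 to 63. Origin: centre of its lower edge, z up. The skirt goes outside the case with 4 mm play a side; a shoulder inside, 10 mm up, sits on the rim: seated, 34 mm above the case's origin. Either way round. Grasp the bar. About 350 g.
- bottle: Bystander: wine bottle standing upright, 83 mm in diameter, 297 mm high. Origin: centre of underside, z up.
- glass: Bystander: clear tasting glass standing upright, 63 mm in diameter, 155 mm high. Origin: centre of underside, z up.
There are look-alikes about, which are no part of the job. Of the things shaped like the drip_ring, the steel one is meant.

How it is judged (in metres and radians):
On the way, in this order (a step that is already met when the one before it is completed fails the run):
1. the corkscrew lies lengthwise on the bottom of the case between the locating blocks (x of corkscrew_mid in the frame of case between -0.012 and 0.012 m and y of corkscrew_mid in the frame of case between -0.022 and 0.022 m and z of corkscrew_mid in the frame of case between 0.007 and 0.019 m and angle between the y axis of corkscrew_mid and the y axis of case, either way round below 0.25 rad), for 0.2 s.
2. the tray sits on the corner rests over the corkscrew, let go (all of step 1 and x of tray in the frame of case between -0.009 and 0.009 m and y of tray in the frame of case between -0.009 and 0.009 m and z of tray in the frame of case between 0.025 and 0.031 m and angle between tray's own z axis and vertical below 0.06 rad and angle between the y axis of tray and the y axis of case, either way round below 0.2 rad and contact force between the fingers and tray below 0.1 N), for 0.2 s.
3. the cork lies in the oblong pocket and the drip ring in the round pocket of the seated tray (all of step 2 and x of cork_mid in the frame of tray between -0.01 and 0.01 m and y of cork_mid in the frame of tray between -0.047 and -0.027 m and z of cork_mid in the frame of tray between 0.017 and 0.023 m and angle between the y axis of cork_mid and the x axis of tray, either way round below 0.5 rad and x of drip_ring in the frame of tray between -0.009 and 0.009 m and y of drip_ring in the frame of tray between 0.028 and 0.046 m and z of drip_ring in the frame of tray between 0.005 and 0.011 m and angle between drip_ring's own z axis and vertical below 0.12 rad and contact force between the fingers and drip_ring below 0.1 N), for 0.2 s.
At the end, for the whole second after the job is handed in: Corkscrew on the case floor between the blocks (12 mm across, 22 along); tray level on its rests over it (9 mm); cork in the oblong pocket (10 mm) and ring flat in the round one (9 mm); lid level and fully down on the rim (9 mm, height 3 mm); all let go and at rest (all of step 1 and x of tray in the frame of case between -0.009 and 0.009 m and y of tray in the frame of case between -0.009 and 0.009 m and z of tray in the frame of case between 0.025 and 0.031 m and angle between each of tray, lid's own z axis and vertical below 0.06 rad and angle between the y axis of each of tray, lid and the y axis of case, either way round below 0.2 rad and x of cork_mid in the frame of tray between -0.01 and 0.01 m and y of cork_mid in the frame of tray between -0.047 and -0.027 m and z of cork_mid in the frame of tray between 0.017 and 0.023 m and angle between the y axis of cork_mid and the x axis of tray, either way round below 0.5 rad and x of drip_ring in the frame of tray between -0.009 and 0.009 m and y of drip_ring in the frame of tray between 0.028 and 0.046 m and z of drip_ring in the frame of tray between 0.005 and 0.011 m and angle between drip_ring's own z axis and vertical below 0.12 rad and x of lid in the frame of case between -0.009 and 0.009 m and y of lid in the frame of case between -0.009 and 0.009 m and z of lid in the frame of case between 0.031 and 0.037 m and contact force between the fingers and lid below 0.1 N and linear speed of each of tray, drip_ring, lid below 0.02 m/s); the robot touches nothing.
It fails at once if the bottle is knocked over (angle between bottle's own z axis and vertical above 0.5 rad).
It fails at once if the glass is knocked over (angle between glass's own z axis and vertical above 0.5 rad).
It also fails if it takes over 134 s, if anything falls off the work surface, if the arm or the gripper's body presses on something with over 40 N, if the wrist force passes 120 N, or if a joint passes its speed limit or range.

ROBOT

A 6-joint arm with a two-finger parallel gripper is mounted at the origin on a cart in front of the work surface, level with it; the furniture and walls round the work are solid. World frame = base frame: x ahead of the robot, y to its left, z up, the work surface at z = 0. Lengths are in mm, angles in degrees, forces in N, time in s.
With the tool pointing down it reaches from about 350 to 850 mm from the base axis. Payload 8.1 kg.
Tool frame: the origin (TCP) lies at the very end of the fingers, on their centre line; the grasp point (between the pads) lies 19 mm behind it (r.grip_point_offset is the distance from the TCP to the grasp point, in mm); z points along the fingers, y is the line along which they close (so a half turn about z gives the same grasp; the last joint's range is limited). The gripper opens to 85 mm and grips with 20 to 120 N. Pads are 22 mm wide; open, the fingers measure 114 mm over their backs; the gripper's body (76 mm by 85 mm) begins 54 mm behind the grasp point. The pads swing forward as they close: fully open they stand 13 mm farther back than shut.
Start: joints at [-70.669, 7.471, 85.268, -0, 87.261, -4.893], TCP at [246.209, -547.162, 231.292] pointing down, gripper open.
Joint ranges: [-169.43, 169.43], [-51.17, 129.36], [1.28, 143.12], [-76.62, 256.62], [0, 156.53], [-152.29, 152.29]. Speed limits (degrees/s): [136.94, 136.94, 159.86, 180, 180, 180].

INTERFACE

Orientations are given as [roll, pitch, yaw] about the fixed x, y, z axes, in that order (R = Rz(yaw) Ry(pitch) Rx(roll)).
In Python, from bench import status, eyes, r gives the robot as it stands.
- The arm moves only by the shell command python3 -m handwheel 'ROWS' [FORCE]. ROWS is a JSON object whose one key "series" holds a list that holds one entry, the list of rows, each a list of 7 numbers: the shift along the tool's x, y, z in cm, then the turn, a rotation vector about the tool's x, y, z in rad, then the opening, from 0 (shut) to 1 (fully open). In form: {"series": [[[tx, ty, tz, rx, ry, rz, claw], ...]]}. A call has 1 to 12 rows; each row is the pose to reach, as a shift and turn from the pose commanded when the call began, along the tool's axes at that moment; what a row does not reach only later rows make up. A row lasts 1/8 s, in which the tool goes at most 62.5 mm and 10.7 degrees, less where a joint would pass 70% of its speed; a pose out of reach is approached as far as the arm can. A call with a gripper value outside its range is refused whole. The fingers move at their own pace and stop on an object; FORCE is the grip in N (left out, the last holds). Time passes only in rows, so rows that repeat a pose let the fingers close. It gives the time, the measured TCP pose, the force, the opening and the grip force at its end, in the units of the state.
- status.sense(): the state, without advancing time (a new reading comes with each control period).
- eyes.snapshot(name): name is "side" or "top"; returns a dict with "img" (420x560x3 uint8, red, green, blue), "mtx" (3x3 intrinsics, pixels), "R" (3x3) and "t" (3): a world point X has camera coordinates R X + t. Camera axes: x right, y down, z forward; pixel columns grow to the right and rows downward; lengths in mm; the calibration is good to about 2 mm. A picture is of the moment at which its call begins. There is no depth.
- r.hand_in(): hands the job in; it is judged then, once.
The state is a dict: "time": time; "joint_pos": joint angles; "qd": joint speeds; "joint_efforts": joint torques, N m; "tool_pos": TCP position; "tcp_rot": TCP orientation; "ft_force": force on the tool from outside, world axes, zero at the start; "wrist_torque": the same for the moment, N m; "finger_gap": finger opening in mm; "grip_force": force on a finger pad.
Only numpy, scipy, OpenCV 4.12 (cv2) and the standard library are available. Lean on these libraries where they do the work, as an engineer would, in place of code of your own. Each camera call takes 0.05 s, during which the arm holds its last target. There are 200 camera calls.

## Working session

There is one attempt and no reset: what is moved stays moved. The work goes in short steps, Python scripts to look and compute and a shell command to move; the robot and the scene stay as the last step left them, time stands still between calls to the robot, and variables do not carry over. Pictures are saved under pics/ and viewed, at most 14 in all, crops included, and the job is handed in when it is done.

```bash
ls; mkdir -p pics
python3 - <<'E'
from bench import status, eyes, r
import cv2
for n in ("side","top"):
    d=eyes.snapshot(n); cv2.imwrite(f"pics/{n}0.png",cv2.cvtColor(d["img"],cv2.COLOR_RGB2BGR)); print(n,d["mtx"].tolist(),d["R"].tolist(),d["t"].tolist())
print(status.sense())
E
```

```text
pics
side [[408.20427598201826, 0.0, 275.6299004599829], [0.0, 408.20427598201826, 212.6106048440634], [0.0, 0.0, 1.0]] [[-0.8235904236328566, -0.566982640018728, 0.015149257989920107], [-0.25932433077845096, 0.35266754184853766, -0.8990976011495186], [0.5044300799581249, -0.7444167454080429, -0.4374860038784515]] [537.1411159731795, 135.13708813322353, 715.9619874749321]
top [[464.52139457058064, 0.0, 269.1301397326384], [0.0, 464.52139457058064, 203.91861576387237], [0.0, 0.0, 1.0]] [[-0.024167155738265035, -0.9996959949057976, -0.004885320135843307], [-0.9795984203195269, 0.024655964497297782, -0.1994467806764388], [0.19950660011891827, -3.440952227580391e-05, -0.9798964819433604]] [135.81423914542393, 575.5471866710908, 1030.9177635192375]
{'time': 0.1, 'joint_pos': array([-7.06688276e+01,  7.51150036e+00,  8.53256600e+01,  2.29278378e-03,
        8.72608771e+01, -4.89079835e+00]), 'qd': array([ 0.06996348, -0.19725633, -0.18695592, -0.00883922,  0.0261723 ,
        0.0598361 ]), 'joint_efforts': array([ 5.43287624e-04, -5.70950103e+01, -5.01943016e+01, -3.57442912e-05,
        8.11624748e-03, -2.99021292e-05]), 'tool_pos': array([ 246.04977386, -546.67050332,  230.31671417]), 'tcp_rot': array([-1.79902515e+02, -1.06400067e-02,  2.42218502e+01]), 'ft_force': array([0.50398483, 0.69682019, 0.69376118]), 'wrist_torque': array([ 0.02489605, -0.0098071 , -0.06158641]), 'grip_force': 0.0, 'finger_gap': 85.37032092189546}
```

View pics/top0.png

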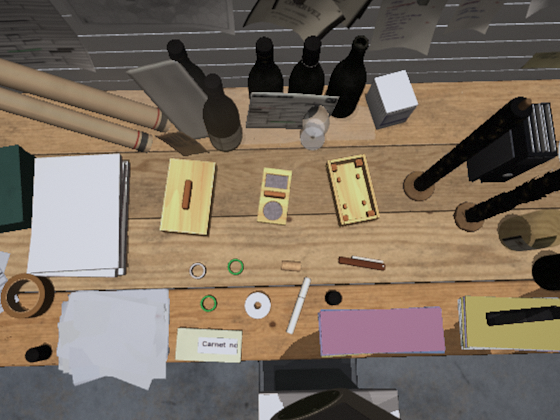

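View pics/side0.png

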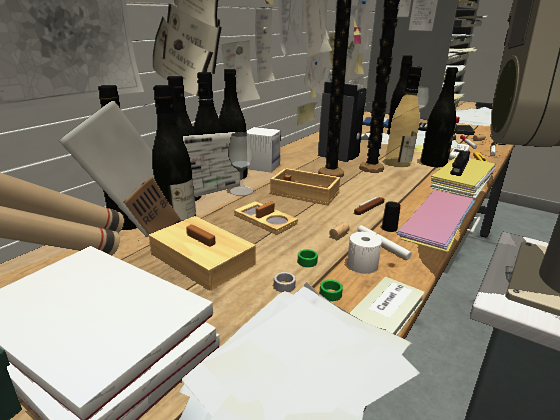

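The top view shows the lid (188,196), tray (275,195), case (352,190), cork (290,265), corkscrew (361,263), bottle (222,130) and glass (314,130). There are three ring candidates: grey-steel (198,270), green (236,267) and green (208,302). The steel one is wanted, so I take (198,270) (side view 285,282) and confirm it in an enlarged crop.

```bash
cat > h.py <<'E'
import numpy as np, cv2
from bench import status, eyes, r
def snap(n):
    return eyes.snapshot(n)
def ray(d,p):
    R=np.array(d["R"]);t=np.array(d["t"]);K=np.array(d["mtx"])
    v=R.T@np.linalg.inv(K)@np.array([p[0],p[1],1.]); return -R.T@t, v/np.linalg.norm(v)
def onz(d,p,z):
    c,v=ray(d,p); return c+v*(z-c[2])/v[2]
def tri(d1,p1,d2,p2):
    c1,v1=ray(d1,p1);c2,v2=ray(d2,p2)
    A=np.c_[v1,-v2];s=np.linalg.lstsq(A,c2-c1,rcond=None)[0]
    a=c1+s[0]*v1;b=c2+s[1]*v2
    return (a+b)/2,np.linalg.norm(a-b)
def proj(d,X):
    q=np.array(d["mtx"])@(np.array(d["R"])@np.array(X,float)+np.array(d["t"])); return q[:2]/q[2]
def crop(d,u0,v0,u1,v1,k,name):
    im=cv2.cvtColor(d["img"],cv2.COLOR_RGB2BGR)[v0:v1,u0:u1]
    cv2.imwrite(f"pics/{name}.png",cv2.resize(im,None,fx=k,fy=k,interpolation=cv2.INTER_CUBIC))
E
python3 - <<'E'
from h import *
crop(snap("top"),150,145,400,320,3.2,"topc")
crop(snap("side"),140,160,400,310,3.07,"sidec")
E
```

```text
(no output)
```

View pics/topc.png

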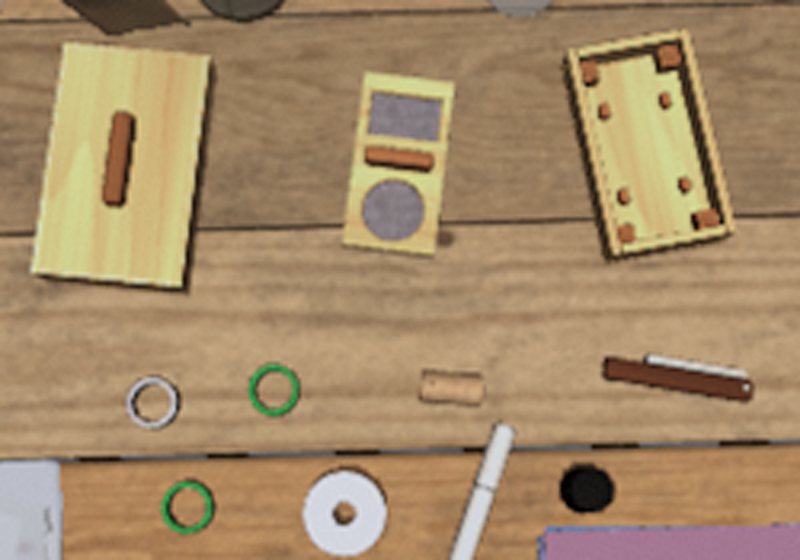

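View pics/sidec.png

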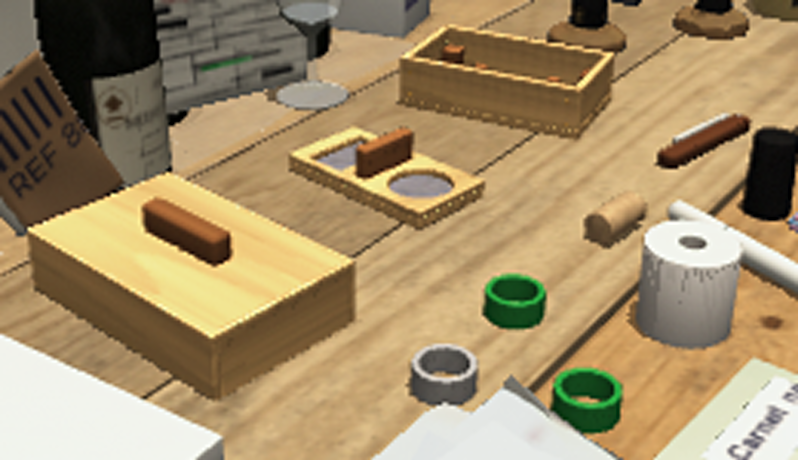

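The steel ring is confirmed at crop (153,402), which is image (198,270); the other two rings are clearly green. Corner rests, blocks and the corkscrew's metal lever are all visible. Next I measure.

Run:
```python
from h import *
np.set_printoptions(precision=1,suppress=True)
T=snap("top");S=snap("side")
t=lambda x,y:((x+.5)/3.2+150-.5,(y+.5)/3.2+145-.5)
s=lambda x,y:((x+.5)/3.07+140-.5,(y+.5)/3.07+160-.5)
P={"lidLN":((33,272),(217,338)),"lidRN":((184,288),(355,263)),"lidLF":((65,44),(28,230)),"lidRF":((210,57),(170,175)),
"trLN":((345,244),(420,212)),"trRN":((433,254),(485,183)),"trLF":((366,73),(290,154)),"trRF":((455,82),(362,129)),
"csLN":((612,257),(581,92)),"csRN":((733,232),(613,52)),"csLF":((568,52),(400,68)),"csRF":((689,31),(447,28)),
"cork":((453,387),(615,217)),"csw_handleL":((605,368),(665,157)),"cswR":((750,390),(745,122)),
"ringtop":((153,402),(444,360)),"lidbarLow":((115,203),(216,240)),"lidbarHi":((123,116),(155,207)),"ribL":((368,153),(358,150)),"ribR":((432,161),(410,134))}
for k,(a,b) in P.items():
    X,e=tri(T,t(*a),S,s(*b)); print(k,X,round(e,1))
# masks in the top view
hsv=cv2.cvtColor(T["img"],cv2.COLOR_RGB2HSV)
for nm,(u,v),(lo,hi) in [("lid",(188,196),((22,80,110),(32,255,255))),("tray",(275,195),((22,80,110),(32,255,255))),("case",(352,190),((22,80,110),(32,255,255)))]:
    m=cv2.inRange(hsv,lo,hi); print(nm,hsv[v+12,u],hsv[v,u])
    n,l,st,c=cv2.connectedComponentsWithStats(m)
    for i in range(1,n):
        if st[i,4]>150 and abs(c[i]-[u,v]).max()<15:
            pts=cv2.findContours((l==i).astype('uint8'),0,1)[0][0]; print(st[i],cv2.minAreaRect(pts))
for u,v in [(187,195),(275,194),(352,265),(290,266)]: print(hsv[v,u])
```

```text
lidLN [525.5 379.4  42. ] 2.8
lidRN [512.6 269.4  40.6] 1.0
lidLF [700.8 359.8  42.4] 0.1
lidRF [687.9 249.5  40.4] 1.2
trLN [546.5 150.8  13.5] 0.1
trRN [536.2  83.8  12.1] 2.7
trLF [680.2 131.8  13.2] 0.9
trRF [668.5  61.3  12.3] 7.5
csLN [526.9 -46.3  42.7] 0.3
csRN [ 543.2 -135.8   45.4] 0.5
csLF [687.3 -23.1  32.5] 1.0
csRF [ 699.8 -115.    39.2] 0.5
cork [436.1  72.1  10.6] 2.2
csw_handleL [448.5 -41.5   9.4] 0.1
cswR [ 427.8 -150.1    5.7] 4.1
ringtop [431.1 295.   18. ] 0.2
lidbarLow [575.8 319.1  57.6] 4.9
lidbarHi [638.4 311.7  57.9] 2.1
ribL [612.8 132.3  35.3] 2.4
ribR [603.9  83.1  32.9] 2.4
lid [ 16 128  72] [ 11 160 123]
[ 161  158   53   77 2203] ((187.7457275390625, 196.23129272460938), (47.117759704589844, 73.04344940185547), 5.572197437286377)
tray [167  17 138] [ 12 154 161]
[259 191  30  23 223] ((273.189208984375, 202.8648681640625), (29.263019561767578, 20.056676864624023), 9.462322235107422)
case [ 25  92 210] [ 28  85 208]
[ 332  162   45   62 1360] ((353.1929016113281, 192.40618896484375), (60.03434753417969, 32.730709075927734), 75.3791275024414)
[ 12 157 143]
[ 12 151 184]
[ 14 112  98]
[ 15 104 192]
```

Run:
```python
from h import *
np.set_printoptions(precision=1,suppress=True)
T=snap("top");S=snap("side")
t=lambda x,y:((x+.5)/3.2+150-.5,(y+.5)/3.2+145-.5)
s=lambda x,y:((x+.5)/3.07+140-.5,(y+.5)/3.07+160-.5)
C={"lid":(44,[(33,272),(184,288),(65,44),(210,57)]),"tray":(14,[(345,244),(433,254),(366,73),(455,82)]),"case":(44,[(612,257),(733,232),(568,52),(689,31)]),"blocks":(21,[(625,196),(685,185),(604,111),(665,101)])}
for k,(z,p) in C.items():
    X=np.array([onz(T,t(*q),z) for q in p]); l=X[2:]-X[:2]; w=X[0::2]-X[1::2]
    print(k,X.mean(0),"len",np.linalg.norm(l[:,:2],axis=1),"ang",np.degrees(np.arctan2(l[:,1],l[:,0])),"w",np.linalg.norm(w[:,:2],axis=1),np.degrees(np.arctan2(w[:,1],w[:,0]))-90)
hsv=cv2.cvtColor(T["img"],cv2.COLOR_RGB2HSV)
def blob(nm,box,lo,hi,z):
    u0,v0,u1,v1=box; m=cv2.inRange(hsv,lo,hi)[v0:v1,u0:u1]
    n,l,st,c=cv2.connectedComponentsWithStats(m); i=1+st[1:,4].argmax()
    pts=cv2.findContours((l==i).astype('uint8'),0,1)[0][0]+np.array([u0,v0])
    q=cv2.boxPoints(cv2.minAreaRect(pts.astype('float32'))); X=np.array([onz(T,p,z) for p in q]); e=np.diff(X,axis=0)[:2]; e=e[np.linalg.norm(e,axis=1).argmax()]
    print(nm,st[i,4],onz(T,c[i]+[u0,v0],z),"rect",X.mean(0)[:2],"axis",np.degrees(np.arctan2(e[1],e[0]))%180,np.linalg.norm(e))
blob("bar",(175,170,200,215),(0,120,60),(19,255,255),63)
blob("rib",(260,188,290,202),(0,120,60),(19,255,255),38)
blob("cswhandle",(330,250,392,275),(0,130,30),(19,255,140),14)
g=cv2.inRange(hsv,(0,0,175),(180,45,255)); 
blob("lever",(345,250,392,275),(0,0,130),(180,60,255),10)
blob("cork",(278,258,305,275),(8,85,150),(20,135,255),20)
blob("ring",(185,258,210,283),(0,0,150),(180,70,255),18)
for k,a in {"csw ends":None}.items():
    for q in [(604,368),(751,390),(647,358),(746,374)]: print(onz(T,t(*q),10))
for q in [(314,143),(222,143)]: print("bystander base",onz(T,q,0))
X,e=tri(T,(320,116),S,(238,150)); print(X,e)
print("glass foot from side",onz(S,s(312,95),0),"bottle",onz(S,s(135,205),0))
```

```text
lid [606.4 314.4  44. ] len [175.3 176.7] ang [-6.7 -6.3] w [112.  110.8] [-7.5 -6.8]
tray [608.8 107.6  14. ] len [135.2 135.9] ang [-8. -9.] w [67.1 69.3] [-8.  -7.4]
case [613.2 -79.4  44. ] len [159.4 156.8] ang [8.9 8.2] w [91.6 93.6] [10.3  8.7]
blocks [613.7 -79.1  21. ] len [67.8 67. ] ang [10.4  9.5] w [46.5 47.6] [9.1 8.1]
bar 198 [605.3 315.2  63. ] rect [605.4 313.6] axis 172.1564398063977 70.76647418698442
rib 117 [606.9 108.9  38. ] rect [606.3 108.5] axis 82.04383862938414 51.21704078591704
cswhandle 288 [438.6 -93.   14. ] rect [438.7 -94.4] axis 79.0963400983843 109.58839619246173
lever 87 [ 448.5 -109.7   10. ] rect [ 448.5 -110.1] axis 79.4580157537704 74.54780084797048
cork 393 [436.2  73.   20. ] rect [435.5  73.5] axis 88.59135294038236 61.66500523301993
ring 88 [430.8 297.6  18. ] rect [430.6 297.3] axis 88.59434064740844 35.634648350112776
[448.4 -40.7  10. ]
[ 429.5 -149.2   10. ]
[455.1 -73.2  10. ]
[ 441.4 -146.3   10. ]
bystander base [745.6   3.8   0. ]
bystander base [751.6 237.5   0. ]
[774.3  -1.8 107.3] 0.2119557268876414
glass foot from side [758.6   7.6   0. ] bottle [732.8 242.6   0. ]
```

```bash
cat >> h.py <<'E'
from scipy.spatial.transform import Rotation as Ro
def go(x,y,z,yaw):
    "shift (cm) and turn (rad) in the tool's present axes to the wanted pose, tool down"
    st=status.sense(); Rc=Ro.from_euler("xyz",st["tcp_rot"],degrees=True); Rt=Ro.from_euler("xyz",[180,0,yaw],degrees=True)
    d=Rc.inv().apply(np.array([x,y,z])-st["tool_pos"])/10; w=(Rc.inv()*Rt).as_rotvec()
    print("t",round(st["time"],2),"pos",st["tool_pos"].round(1),"rot",st["tcp_rot"].round(1),"gap",round(st["finger_gap"],1),"->",d.round(2).tolist(),w.round(3).tolist())
E
python3 -c "
from h import *
go(443,-95,120,79.5)"
```

```text
t 0.4 pos [ 246.2 -547.1  231.1] rot [-180.     0.    24.2] gap 85.6 -> [36.5, -33.15, 11.12] [-0.0, -0.0, -0.965]
```

```bash
python3 -m handwheel '{"series": [[[8,-8,1,0,0,-0.15,0.6],[16,-16,2,0,0,-0.3,0.6],[24,-24,3,0,0,-0.45,0.6],[30,-29,5,0,0,-0.6,0.6],[34,-32,7,0,0,-0.75,0.6],[36.5,-33.1,9,0,0,-0.9,0.6],[36.5,-33.15,11,0,0,-0.965,0.6],[36.5,-33.15,11.1,0,0,-0.965,0.6],[36.5,-33.15,11.1,0,0,-0.965,0.6],[36.5,-33.15,11.1,0,0,-0.965,0.6],[36.5,-33.15,11.1,0,0,-0.965,0.6],[36.5,-33.15,11.1,0,0,-0.965,0.6]]]}'; python3 -c "
from h import *
go(443,-95,3,79.5)"
```

```text
time: 1.9
tool_pos: [443.3, -96.5, 121.2]
tcp_rot: [179.9, 0.0, 79.4]
ft_force: [0.4, 0.4, -0.5]
finger_gap: 51.5
grip_force: 0.0
t 1.9 pos [443.3 -96.5 121.2] rot [179.9   0.   79.4] gap 51.5 -> [0.15, -0.07, 11.82] [0.001, 0.0, -0.002]
```

```bash
python3 -m handwheel '{"series": [[[0.1,0,5,0,0,0,0.6],[0.1,0,9,0,0,0,0.6],[0.1,0,11,0,0,0,0.6],[0.1,0,11.8,0,0,0,0.6],[0.1,0,11.8,0,0,0,0.6],[0.1,0,11.8,0,0,0,0.6],[0.1,0,11.8,0,0,0,0.1],[0.1,0,11.8,0,0,0,0.1],[0.1,0,11.8,0,0,0,0.1],[0.1,0,11.8,0,0,0,0.1],[0.1,0,11.8,0,0,0,0.1],[0.1,0,11.8,0,0,0,0.1]]]}' 40; python3 -m handwheel '{"series": [[[0,0,-1,0,0,0,0.1],[0,0,-4,0,0,0,0.1],[0,0,-8,0,0,0,0.1],[0,0,-12,0,0,0,0.1],[0,0,-12,0,0,0,0.1],[0,0,-12,0,0,0,0.1]]]}'
python3 - <<'E'
from h import *
go(613.4,-79.3,100,9.1)
crop(snap("side"),260,130,420,250,5,"grab1")
E
```

```text
time: 3.4
tool_pos: [444.0, -94.4, 3.3]
tcp_rot: [179.9, 0.0, 79.5]
ft_force: [-1.0, 0.5, 5.6]
finger_gap: 22.2
grip_force: 39.7
time: 4.15
tool_pos: [442.9, -93.9, 122.0]
tcp_rot: [-180.0, -0.0, 79.5]
ft_force: [-0.1, 0.1, -1.4]
finger_gap: 22.3
grip_force: 39.5
t 4.15 pos [442.9 -93.9 122. ] rot [-180.    -0.    79.5] gap 22.3 -> [4.54, 16.5, 2.2] [-0.0, 0.0, 1.229]
```

View pics/grab1.png

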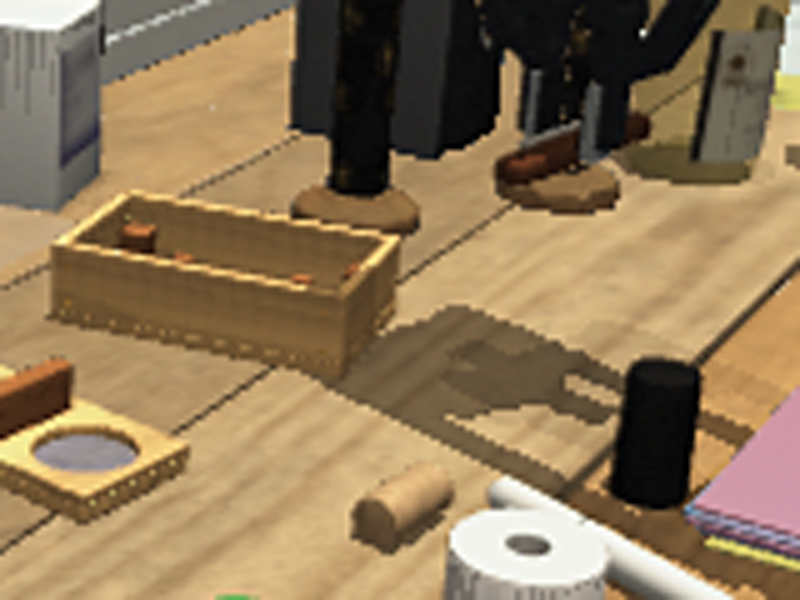

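The corkscrew is held level across its width (crop 570,150). I carry it above the case.

```bash
python3 -m handwheel '{"series": [[[1.0,3,0,0,0,0.15,0.1],[2,6,0,0,0,0.3,0.1],[2.5,9,0.5,0,0,0.45,0.1],[3,12,1,0,0,0.6,0.1],[3.5,14,1,0,0,0.75,0.1],[4,15.5,1.5,0,0,0.9,0.1],[4.5,16.5,2,0,0,1.05,0.1],[4.54,16.5,2.2,0,0,1.2,0.1],[4.54,16.5,2.2,0,0,1.229,0.1],[4.54,16.5,2.2,0,0,1.229,0.1],[4.54,16.5,2.2,0,0,1.229,0.1],[4.54,16.5,2.2,0,0,1.229,0.1]]]}'; python3 -c "
from h import *
go(613.4,-79.3,10.5,9.1)
crop(snap('top'),310,140,400,240,6,'c1')"
```

```text
time: 5.7
tool_pos: [613.7, -79.6, 100.4]
tcp_rot: [180.0, -0.0, 9.2]
ft_force: [-0.1, 0.6, -1.4]
finger_gap: 22.3
grip_force: 39.5
t 5.7 pos [613.7 -79.6 100.4] rot [180.   -0.    9.2] gap 22.3 -> [-0.03, -0.03, 8.99] [0.0, -0.0, 0.001]
```

View pics/c1.png

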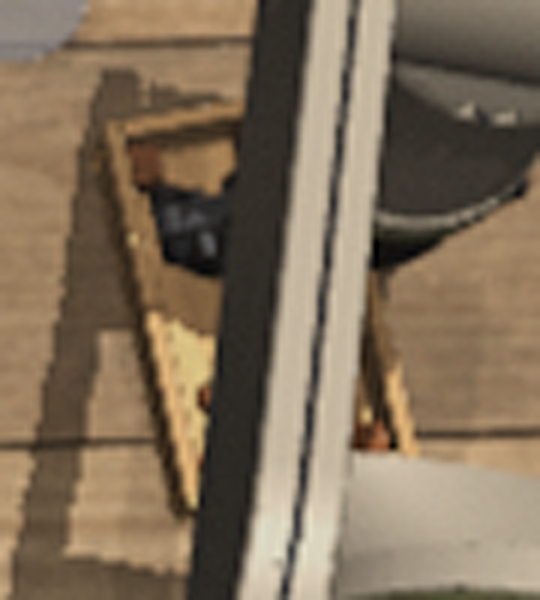

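The arm hides the case from the top camera, so I rely on the measured pose and watch the forces as I lower.

```bash
python3 -m handwheel '{"series": [[[0,0,3,0,0,0,0.1],[0,0,5,0,0,0,0.1],[0,0,7,0,0,0,0.1],[0,0,8,0,0,0,0.1],[0,0,8.6,0,0,0,0.1],[0,0,8.9,0,0,0,0.1],[0,0,8.9,0,0,0,0.1],[0,0,8.9,0,0,0,0.1]]]}'; python3 -m handwheel '{"series": [[[0,0,0,0,0,0,0.4],[0,0,0,0,0,0,0.4],[0,0,0,0,0,0,0.4],[0,0,0,0,0,0,0.4],[0,0,-1,0,0,0,0.4],[0,0,-4,0,0,0,0.4],[0,0,-9,0,0,0,0.4],[0,0,-14,0,0,0,0.4],[0,0,-14,0,0,0,0.4],[0,0,-14,0,0,0,0.4]]]}'; python3 -c "
from h import *
go(606.5,108,120,82)"
```

```text
time: 6.75
tool_pos: [614.3, -79.6, 12.0]
tcp_rot: [180.0, -0.1, 9.1]
ft_force: [-0.8, -0.1, 0.0]
finger_gap: 21.9
grip_force: 39.5
time: 8.0
tool_pos: [613.8, -79.5, 151.8]
tcp_rot: [180.0, -0.0, 9.1]
ft_force: [-0.0, -0.0, -0.8]
finger_gap: 34.0
grip_force: 0.0
t 8.0 pos [613.8 -79.5 151.8] rot [180.   -0.    9.1] gap 34.0 -> [2.24, -18.63, 3.18] [0.001, -0.0, -1.272]
```

Next I go over the tray, then check the case from above.

```bash
python3 -m handwheel '{"series": [[[0.3,-3,0,0,0,-0.16,0.5],[0.6,-6,0,0,0,-0.32,0.5],[0.9,-9,0,0,0,-0.48,0.5],[1.2,-12,0,0,0,-0.64,0.5],[1.6,-15,0.5,0,0,-0.8,0.5],[2,-17.5,1.5,0,0,-0.96,0.5],[2.24,-18.6,2.5,0,0,-1.12,0.5],[2.24,-18.63,3.18,0,0,-1.272,0.5],[2.24,-18.63,3.18,0,0,-1.272,0.5],[2.24,-18.63,3.18,0,0,-1.272,0.5],[2.24,-18.63,3.18,0,0,-1.272,0.5]]]}'
python3 - <<'E'
from h import *
go(606.5,108,18,82)
a=snap('top');b=snap('side')
A=cv2.resize(a["img"][140:240,310:400],None,fx=4,fy=4,interpolation=2)
B=cv2.resize(b["img"][150:220,200:350],None,fx=2.66,fy=400/70,interpolation=2)
B=cv2.resize(b["img"][140:240,220:320],(400,400),interpolation=2)
cv2.imwrite("pics/c2.png",cv2.cvtColor(np.hstack([A,B]),cv2.COLOR_RGB2BGR))
E
```

```text
time: 9.38
tool_pos: [606.5, 107.8, 119.6]
tcp_rot: [180.0, -0.0, 81.8]
ft_force: [-1.4, 0.1, -0.4]
finger_gap: 42.5
grip_force: 0.0
t 9.38 pos [606.5 107.8 119.6] rot [180.   -0.   81.8] gap 42.5 -> [0.02, -0.0, 10.16] [0.0, -0.0, -0.003]
```

View pics/c2.png

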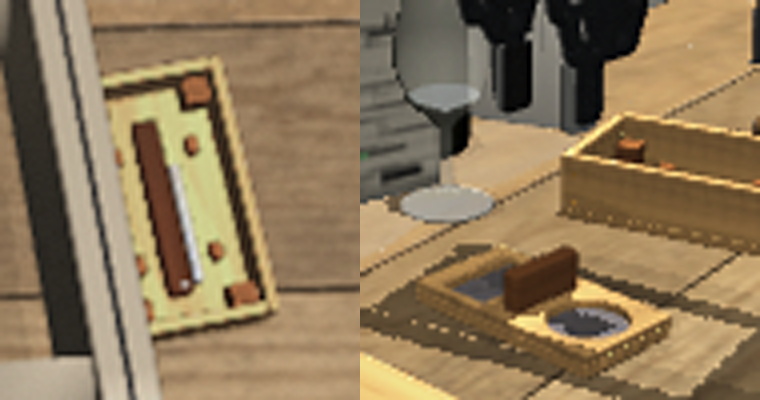

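The corkscrew lies between the four blocks, crop (147,120)–(188,290), with the block centre near (167,203). Next I grasp the tray's rib.

```bash
python3 -m handwheel '{"series": [[[0,0,4,0,0,0,0.5],[0,0,7,0,0,0,0.5],[0,0,9,0,0,0,0.5],[0,0,10.1,0,0,0,0.5],[0,0,10.1,0,0,0,0.5],[0,0,10.1,0,0,0,0.5],[0,0,10.1,0,0,0,0],[0,0,10.1,0,0,0,0],[0,0,10.1,0,0,0,0],[0,0,10.1,0,0,0,0],[0,0,10.1,0,0,0,0],[0,0,10.1,0,0,0,0]]]}' 40; python3 -m handwheel '{"series": [[[0,0,-1,0,0,0,0],[0,0,-4,0,0,0,0],[0,0,-8,0,0,0,0],[0,0,-11,0,0,0,0],[0,0,-11,0,0,0,0],[0,0,-11,0,0,0,0]]]}'
python3 - <<'E'
from h import *
np.set_printoptions(precision=1,suppress=True)
go(613,-79.3,110,98.5)
crop(snap('side'),180,110,300,200,6.6,"g2")
E
```

```text
time: 10.98
tool_pos: [607.2, 108.1, 19.6]
tcp_rot: [179.9, -0.0, 82.0]
ft_force: [-0.7, -0.2, 5.6]
finger_gap: 11.1
grip_force: 40.7
time: 11.72
tool_pos: [605.7, 107.9, 127.5]
tcp_rot: [-179.9, 0.0, 82.0]
ft_force: [-0.7, -0.4, -2.4]
finger_gap: 11.1
grip_force: 39.7
t 11.72 pos [605.7 107.9 127.5] rot [-179.9    0.    82. ] gap 11.1 -> [-18.44, 3.34, 1.75] [-0.001, 0.0, -0.288]
```

View pics/g2.png

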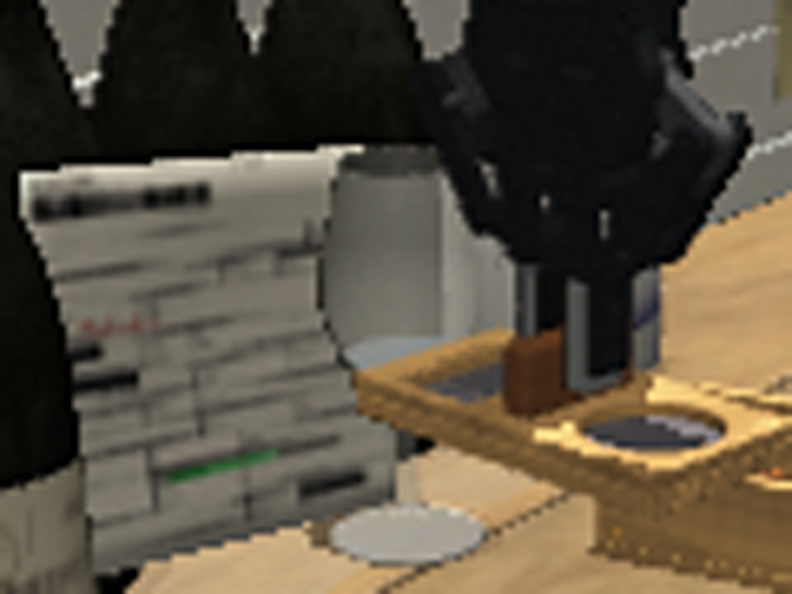

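The tray hangs level on its rib. I move it over the case.

```bash
python3 -m handwheel '{"series": [[[-4,0.7,0,0,0,-0.06,0],[-8,1.4,0,0,0,-0.12,0],[-12,2.1,0,0,0,-0.18,0],[-15.5,2.8,0,0,0,-0.24,0],[-17.5,3.2,0.5,0,0,-0.28,0],[-18.44,3.34,1.2,0,0,-0.288,0],[-18.44,3.34,1.7,0,0,-0.288,0],[-18.44,3.34,1.7,0,0,-0.288,0],[-18.44,3.34,1.7,0,0,-0.288,0],[-18.44,3.34,1.7,0,0,-0.288,0]]]}'
python3 - <<'E'
from h import *
go(613.4,-79.3,50,98.9)
crop(snap('side'),250,120,370,210,6.6,"p2")
E
```

```text
time: 13.02
tool_pos: [614.1, -78.7, 112.0]
tcp_rot: [180.0, 0.0, 98.5]
ft_force: [-0.0, -0.8, -0.8]
finger_gap: 11.0
grip_force: 39.7
t 13.03 pos [614.1 -78.7 112. ] rot [180.    0.   98.5] gap 11.0 -> [-0.05, -0.08, 6.2] [0.001, 0.0, -0.007]
```

View pics/p2.png

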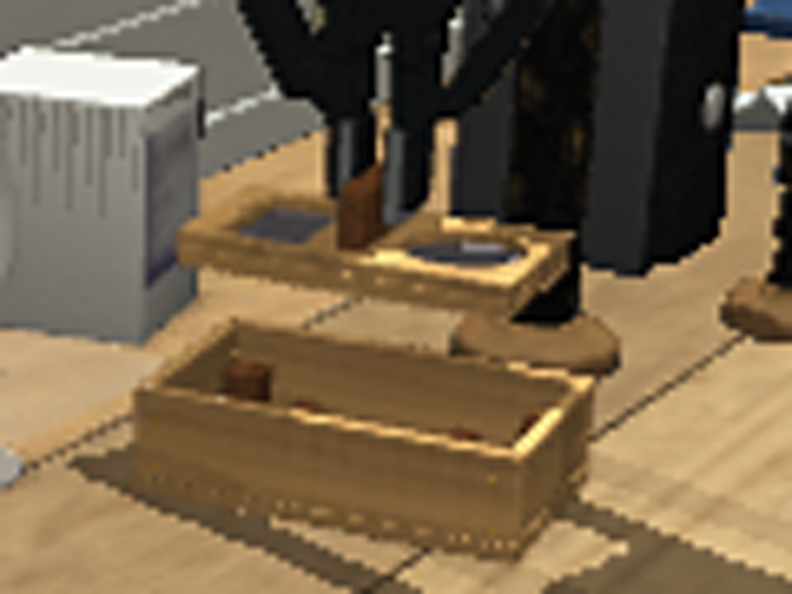

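The tray hovers level above the case, aligned with it (tray corners crop (180,250), (575,240) over case (135,390), (590,380)). I lower it.

```bash
python3 -m handwheel '{"series": [[[0,-0.05,2,0,0,0,0],[-0.02,-0.05,4,0,0,-0.005,0],[-0.02,-0.05,5,0,0,-0.005,0],[-0.02,-0.05,5.6,0,0,-0.005,0],[-0.02,-0.05,6.0,0,0,-0.005,0],[-0.02,-0.05,6.2,0,0,-0.005,0],[-0.02,-0.05,6.3,0,0,-0.005,0],[-0.02,-0.05,6.4,0,0,-0.005,0],[-0.02,-0.05,6.4,0,0,-0.005,0]]]}'; python3 -c "
from h import *
go(613.4,-79.3,48,98.9)"
```

```text
time: 14.2
tool_pos: [613.4, -79.5, 47.7]
tcp_rot: [180.0, 0.0, 98.8]
ft_force: [0.8, -0.1, -1.4]
finger_gap: 11.1
grip_force: 39.7
t 14.2 pos [613.4 -79.5  47.7] rot [180.    0.   98.8] gap 11.1 -> [0.02, 0.0, -0.03] [0.0, 0.0, -0.002]
```

```bash
python3 -m handwheel '{"series": [[[0,0,0,0,0,0,0.4],[0,0,0,0,0,0,0.4],[0,0,0,0,0,0,0.4],[0,0,-1,0,0,0,0.4],[0,0,-4,0,0,0,0.5],[0,0,-8,0,0,0,0.5],[0,0,-10,0,0,0,0.5],[0,0,-10,0,0,0,0.5]]]}'; python3 -c "
from h import *
go(436.5,72.5,100,86)"
```

```text
time: 15.2
tool_pos: [614.7, -79.8, 149.8]
tcp_rot: [179.8, 0.1, 98.8]
ft_force: [0.3, -0.2, -0.4]
finger_gap: 42.7
grip_force: 0.0
t 15.2 pos [614.7 -79.8 149.8] rot [1.798e+02 1.000e-01 9.880e+01] gap 42.7 -> [17.78, -15.31, 4.89] [0.004, 0.001, 0.223]
```

```bash
python3 -m handwheel '{"series": [[[3.5,-3,0.5,0,0,0.05,0.5],[7,-6,1.5,0,0,0.1,0.5],[10.5,-9,2.5,0,0,0.15,0.5],[14,-12,3.5,0,0,0.2,0.5],[16.5,-14.5,4.5,0,0,0.223,0.5],[17.8,-15.3,4.9,0,0,0.223,0.5],[17.8,-15.3,4.9,0,0,0.223,0.5],[17.8,-15.3,4.9,0,0,0.223,0.5],[17.8,-15.3,4.9,0,0,0.223,0.5]]]}'
python3 - <<'E'
from h import *
go(436.5,72.5,6,86)
a=snap('top');b=snap('side')
A=cv2.resize(a["img"][140:240,310:400],None,fx=4,fy=4,interpolation=2)
B=cv2.resize(b["img"][160:260,300:400],(400,400),interpolation=2)
cv2.imwrite("pics/c3.png",cv2.cvtColor(np.hstack([A,B]),cv2.COLOR_RGB2BGR))
E
```

```text
time: 16.32
tool_pos: [436.0, 72.5, 98.9]
tcp_rot: [180.0, 0.0, 85.9]
ft_force: [-0.9, -0.7, 0.1]
finger_gap: 42.7
grip_force: 0.0
t 16.32 pos [436.   72.5  98.9] rot [180.    0.   85.9] gap 42.7 -> [0.01, 0.05, 9.29] [0.001, 0.0, -0.001]
```

View pics/c3.png

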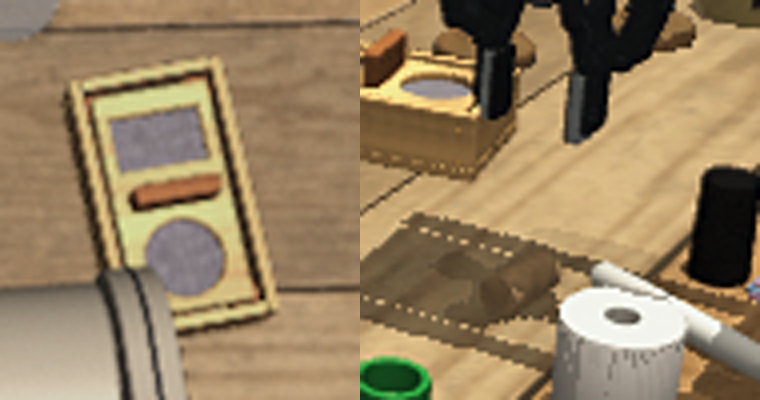

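The tray sits inside the case: oblong pocket at crop (159,140), rib (176,191), round pocket (186,257). I grasp the cork.

```bash
python3 -m handwheel '{"series": [[[0,0.05,4,0,0,0,0.5],[0,0.05,7,0,0,0,0.5],[0,0.05,9,0,0,0,0.5],[0,0.05,9.3,0,0,0,0.5],[0,0.05,9.3,0,0,0,0.5],[0,0.05,9.3,0,0,0,0.1],[0,0.05,9.3,0,0,0,0.1],[0,0.05,9.3,0,0,0,0.1],[0,0.05,9.3,0,0,0,0.1],[0,0.05,9.3,0,0,0,0.1],[0,0.05,9.3,0,0,0,0.1]]]}' 25; python3 -m handwheel '{"series": [[[0,0,-1,0,0,0,0.1],[0,0,-4,0,0,0,0.1],[0,0,-8,0,0,0,0.1],[0,0,-12,0,0,0,0.1],[0,0,-14,0,0,0,0.1],[0,0,-14,0,0,0,0.1]]]}'
python3 - <<'E'
from h import *
np.set_printoptions(precision=1,suppress=True)
T=snap("top"); t=lambda x,y:((x+.5)/4+310-.5,(y+.5)/4+140-.5)
c=t(186,257),t(159,140)
for p in c: print("pocket",onz(T,p,42))
print("rib",onz(T,t(176,191),65), "tray corners",np.mean([onz(T,t(*p),42) for p in [(83,92),(212,72)]],0))
d=np.array(onz(T,c[1],42)-onz(T,c[0],42)); print(np.linalg.norm(d),np.degrees(np.arctan2(d[1],d[0])))
S=snap("side")
crop(S,300,140,400,230,6,"g3")
go(613.4,-79.3,100,98.9)
E
```

```text
time: 17.8
tool_pos: [436.6, 73.0, 6.7]
tcp_rot: [179.9, -0.0, 86.0]
ft_force: [-0.9, -1.4, 6.7]
finger_gap: 21.9
grip_force: 26.2
time: 18.55
tool_pos: [436.9, 73.2, 147.9]
tcp_rot: [179.7, -0.0, 86.0]
ft_force: [0.3, -0.4, -1.6]
finger_gap: 22.3
grip_force: 25.5
pocket [576.9 -85.3  42. ]
pocket [649.2 -73.5  42. ]
rib [612.  -77.5  65. ] tray corners [685.7 -68.7  42. ]
73.20674617774247 9.293851171085613
t 18.65 pos [435.1  73.1 145. ] rot [-180.   -0.   86.] gap 22.4 -> [-13.95, 18.86, 4.49] [-0.0, -0.0, -0.225]
```

View pics/g3.png

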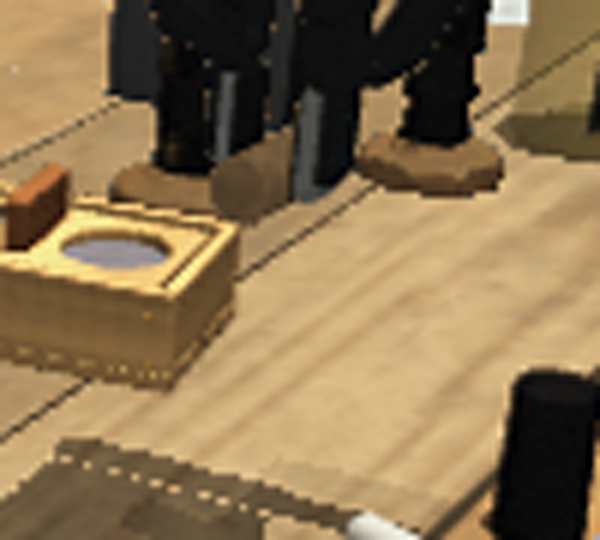

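The cork is held level, crop (250,180). I carry it to the oblong pocket, 2 mm towards the end for rib clearance.

```bash
python3 -c "
from h import *
go(651.5,-73.3,110,99.1)"
```

```text
t 18.65 pos [435.1  73.1 145. ] rot [-180.   -0.   86.] gap 22.4 -> [-13.09, 22.62, 3.49] [-0.0, -0.0, -0.229]
```

```bash
python3 -m handwheel '{"series": [[[-2,3.6,0,0,0,-0.05,0.1],[-4.5,8,0,0,0,-0.1,0.1],[-7,12,0,0,0,-0.15,0.1],[-9.5,16.5,0.5,0,0,-0.2,0.1],[-12,20.5,1.5,0,0,-0.229,0.1],[-13,22.4,2.5,0,0,-0.229,0.1],[-13.1,22.6,3.4,0,0,-0.229,0.1],[-13.1,22.6,3.4,0,0,-0.229,0.1],[-13.1,22.6,3.4,0,0,-0.229,0.1],[-13.1,22.6,3.4,0,0,-0.229,0.1]]]}'; python3 -c "
from h import *
go(651.5,-73.3,43.7,99.1)"
```

```text
time: 19.9
tool_pos: [651.7, -72.9, 112.4]
tcp_rot: [179.9, 0.0, 99.1]
ft_force: [0.1, -0.2, 0.2]
finger_gap: 22.2
grip_force: 25.5
t 19.9 pos [651.7 -72.9 112.4] rot [179.9   0.   99.1] gap 22.2 -> [-0.03, -0.03, 6.87] [0.001, 0.0, 0.001]
```

```bash
python3 -m handwheel '{"series": [[[-0.03,-0.03,3,0,0,0,0.1],[-0.03,-0.03,5,0,0,0,0.1],[-0.03,-0.03,6,0,0,0,0.1],[-0.03,-0.03,6.5,0,0,0,0.1],[-0.03,-0.03,6.8,0,0,0,0.1],[-0.03,-0.03,6.8,0,0,0,0.1],[-0.03,-0.03,6.8,0,0,0,0.1]]]}'; python3 -c "
from h import *
go(651.5,-73.3,43.7,99.1)"
```

```text
time: 20.78
tool_pos: [651.9, -73.9, 44.2]
tcp_rot: [179.9, 0.0, 99.1]
ft_force: [0.2, -0.4, 0.8]
finger_gap: 22.1
grip_force: 25.5
t 20.77 pos [651.9 -73.9  44.2] rot [179.9   0.   99.1] gap 22.1 -> [0.06, -0.04, 0.05] [0.001, 0.0, 0.0]
```

```bash
python3 -m handwheel '{"series": [[[0,0,0,0,0,0,0.3],[0,0,0,0,0,0,0.34],[0,0,0,0,0,0,0.34],[0,0,0,0,0,0,0.34],[0,0,-1,0,0,0,0.34],[0,0,-3,0,0,0,0.34],[0,0,-6,0,0,0,0.34],[0,0,-9,0,0,0,0.6],[0,0,-11,0,0,0,0.6],[0,0,-11,0,0,0,0.6]]]}'; python3 -c "
from h import *
go(430.8,297,110,100)"
```

```text
time: 22.02
tool_pos: [653.1, -74.1, 156.7]
tcp_rot: [179.7, 0.1, 99.1]
ft_force: [0.9, -0.5, 0.6]
finger_gap: 51.3
grip_force: 0.0
t 22.02 pos [653.1 -74.1 156.7] rot [1.797e+02 1.000e-01 9.910e+01] gap 51.3 -> [40.17, -16.1, 4.53] [0.005, 0.002, -0.016]
```

```bash
python3 -m handwheel '{"series": [[[4,-1.6,0,0,0,0.16,0.65],[9,-3.6,0,0,0,0.32,0.65],[14,-5.6,0,0,0,0.48,0.65],[19,-7.6,0,0,0,0.64,0.65],[24,-9.6,0.5,0,0,0.8,0.65],[29,-11.6,1,0,0,0.96,0.65],[34,-13.6,2,0,0,1.12,0.65],[38,-15.2,3,0,0,1.28,0.65],[40.1,-16.1,4,0,0,1.44,0.65],[40.2,-16.1,4.5,0,0,1.57,0.65],[40.2,-16.1,4.5,0,0,1.57,0.65],[40.2,-16.1,4.5,0,0,1.57,0.65]]]}'
python3 - <<'E'
from h import *
go(430.8,297,6,9.1)
a=snap('top');b=snap('side')
A=cv2.resize(a["img"][140:240,310:400],None,fx=4,fy=4,interpolation=2)
B=cv2.resize(b["img"][200:300,240:340],(400,400),interpolation=2)
cv2.imwrite("pics/c4.png",cv2.cvtColor(np.hstack([A,B]),cv2.COLOR_RGB2BGR))
E
```

```text
time: 23.52
tool_pos: [428.7, 297.3, 108.1]
tcp_rot: [180.0, 0.0, 9.3]
ft_force: [0.2, 0.1, 0.7]
finger_gap: 55.5
grip_force: 0.0
t 23.52 pos [428.7 297.3 108.1] rot [180.    0.    9.3] gap 55.5 -> [0.21, 0.06, 10.21] [0.0, 0.001, 0.004]
```

View pics/c4.png

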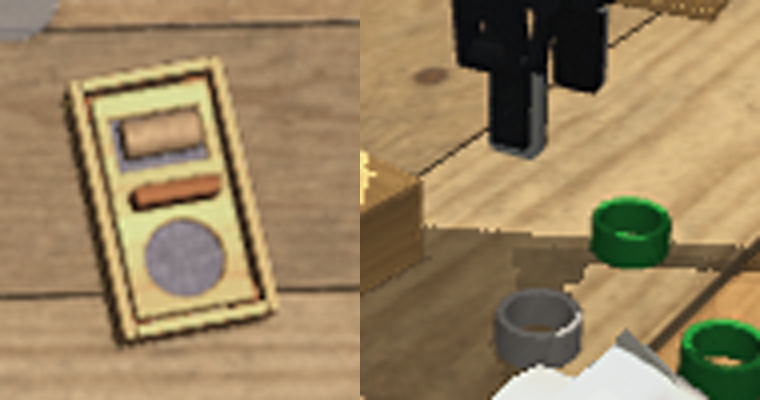

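The cork lies in the oblong pocket at crop (161,131); the steel ring is at crop (538,328), clear of the fingers. I grasp the ring.

```bash
python3 -m handwheel '{"series": [[[0.2,0.05,4,0,0,0,0.65],[0.2,0.05,7,0,0,0,0.65],[0.2,0.05,9,0,0,0,0.65],[0.2,0.05,10.2,0,0,0,0.65],[0.2,0.05,10.2,0,0,0,0.65],[0.2,0.05,10.2,0,0,0,0.3],[0.2,0.05,10.2,0,0,0,0.3],[0.2,0.05,10.2,0,0,0,0.3],[0.2,0.05,10.2,0,0,0,0.3],[0.2,0.05,10.2,0,0,0,0.3],[0.2,0.05,10.2,0,0,0,0.3]]]}' 30; python3 -m handwheel '{"series": [[[0,0,-1,0,0,0,0.3],[0,0,-4,0,0,0,0.3],[0,0,-8,0,0,0,0.3],[0,0,-12,0,0,0,0.3],[0,0,-14,0,0,0,0.3],[0,0,-14,0,0,0,0.3]]]}'
python3 - <<'E'
from h import *
go(576.7,-85.3,110,9.1)
crop(snap('side'),220,150,340,250,6,"g4")
E
```

```text
time: 25.0
tool_pos: [431.9, 298.0, 7.8]
tcp_rot: [-180.0, -0.1, 9.2]
ft_force: [-0.6, -0.6, 6.0]
finger_gap: 35.2
grip_force: 30.7
time: 25.75
tool_pos: [432.1, 298.2, 149.0]
tcp_rot: [-179.9, -0.2, 9.2]
ft_force: [-0.0, -0.4, -0.6]
finger_gap: 35.3
grip_force: 30.1
t 25.75 pos [432.1 298.2 149. ] rot [-179.9   -0.2    9.2] gap 35.3 -> [8.15, 40.17, 3.87] [-0.002, -0.004, 0.001]
```

View pics/g4.png

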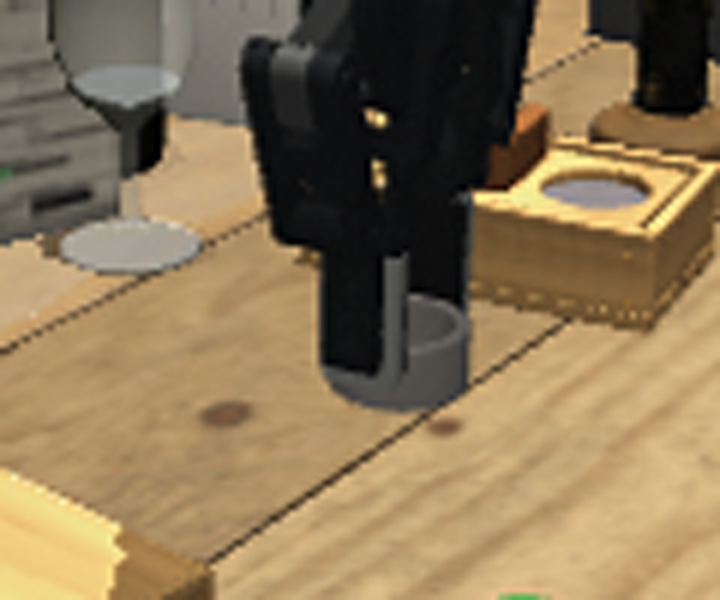

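The ring is held level, crop (400,350). I carry it to the round pocket.

```bash
python3 -m handwheel '{"series": [[[1,5,0,0,0,0,0.3],[2,10,0,0,0,0,0.3],[3,15,0,0,0,0,0.3],[4,20,0,0,0,0,0.3],[5,25,0,0,0,0,0.3],[6,30,0.5,0,0,0,0.3],[7,35,1,0,0,0,0.3],[8,39,2,0,0,0,0.3],[8.15,40.15,3,0,0,0,0.3],[8.15,40.15,3.8,0,0,0,0.3],[8.15,40.15,3.8,0,0,0,0.3],[8.15,40.15,3.8,0,0,0,0.3]]]}'; python3 -m handwheel '{"series": [[[0,0,0,0,0,0,0.3],[0,0,0,0,0,0,0.3]]]}'
python3 - <<'E'
from h import *
go(576.7,-85.3,44.5,9.1)
E
```

```text
time: 27.3
tool_pos: [575.1, -84.7, 108.7]
tcp_rot: [-180.0, -0.0, 9.2]
ft_force: [-0.2, 0.9, -0.1]
finger_gap: 35.7
grip_force: 30.2
time: 27.55
tool_pos: [575.6, -85.6, 109.1]
tcp_rot: [180.0, -0.1, 9.2]
ft_force: [0.6, 1.5, -0.2]
finger_gap: 35.3
grip_force: 30.2
t 27.55 pos [575.6 -85.6 109.1] rot [ 1.8e+02 -1.0e-01  9.2e+00] gap 35.3 -> [0.11, -0.01, 6.46] [0.0, -0.001, 0.002]
```

```bash
python3 -m handwheel '{"series": [[[0.15,0,3,0,0,0,0.3],[0.15,0,5,0,0,0,0.3],[0.15,0,5.8,0,0,0,0.3],[0.15,0,6.1,0,0,0,0.3],[0.15,0,6.4,0,0,0,0.3],[0.15,0,6.5,0,0,0,0.3],[0.15,0,6.5,0,0,0,0.3]]]}'; python3 -m handwheel '{"series": [[[0,0,0,0,0,0,0.55],[0,0,0,0,0,0,0.55],[0,0,0,0,0,0,0.55],[0,0,-1,0,0,0,0.55],[0,0,-3,0,0,0,0.55],[0,0,-7,0,0,0,0.5],[0,0,-11,0,0,0,0.5],[0,0,-13,0,0,0,0.5],[0,0,-13,0,0,0,0.5]]]}'; python3 -c "
from h import *
go(606,314.2,160,-6.8)"
```

```text
time: 28.42
tool_pos: [577.0, -85.8, 43.9]
tcp_rot: [180.0, -0.0, 9.2]
ft_force: [0.9, -0.0, -0.8]
finger_gap: 35.2
grip_force: 30.2
time: 29.55
tool_pos: [578.1, -86.0, 176.0]
tcp_rot: [179.9, -0.2, 9.2]
ft_force: [0.1, 0.2, -0.8]
finger_gap: 42.7
grip_force: 0.0
t 29.55 pos [578.1 -86.  176. ] rot [179.9  -0.2   9.2] gap 42.7 -> [9.12, -39.07, 1.57] [0.001, -0.004, 0.279]
```

```bash
python3 -m handwheel '{"series": [[[1,-4,0,0,0,0.03,0.5],[2,-9,0,0,0,0.06,0.5],[3.2,-14,0,0,0,0.1,0.5],[4.5,-19,0,0,0,0.14,0.5],[5.7,-24,0,0,0,0.18,0.5],[6.8,-29,0.5,0,0,0.22,0.5],[8,-34,1,0,0,0.26,0.5],[9,-38,1.5,0,0,0.28,0.5],[9.1,-39,1.5,0,0,0.28,0.5],[9.1,-39,1.5,0,0,0.28,0.5],[9.1,-39,1.5,0,0,0.28,0.5]]]}'
python3 - <<'E'
from h import *
go(606,314.2,47.5,-6.8)
a=snap('top');b=snap('side')
A=cv2.resize(a["img"][140:240,310:400],None,fx=4,fy=4,interpolation=2)
B=cv2.resize(b["img"][120:280,140:300],(400,400),interpolation=2)
cv2.imwrite("pics/c5.png",cv2.cvtColor(np.hstack([A,B]),cv2.COLOR_RGB2BGR))
E
```

```text
time: 30.92
tool_pos: [604.5, 312.4, 158.0]
tcp_rot: [180.0, 0.0, -6.9]
ft_force: [0.3, 0.6, -0.3]
finger_gap: 42.2
grip_force: 0.0
t 30.93 pos [604.5 312.4 158. ] rot [180.    0.   -6.9] gap 42.2 -> [0.13, -0.21, 11.05] [0.001, 0.001, -0.002]
```

View pics/c5.png

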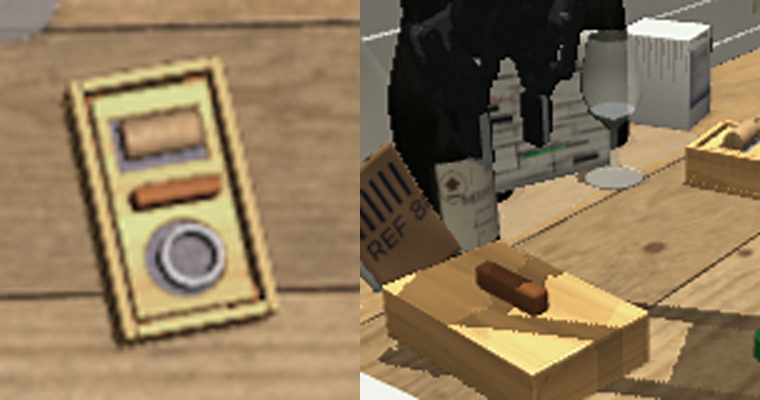

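The ring is concentric in the round pocket, ring top at crop (190,253) against pocket (186,257). The 4 px offset matches the parallax of its 12 mm higher rim. The cork is still in place. I grasp the lid's bar.

```bash
python3 -m handwheel '{"series": [[[0.1,-0.2,4,0,0,0,0.5],[0.1,-0.2,7,0,0,0,0.5],[0.1,-0.2,9,0,0,0,0.5],[0.1,-0.2,10.5,0,0,0,0.5],[0.1,-0.2,10.9,0,0,0,0.5],[0.1,-0.2,10.9,0,0,0,0.5],[0.1,-0.2,10.9,0,0,0,0],[0.1,-0.2,10.9,0,0,0,0],[0.1,-0.2,10.9,0,0,0,0],[0.1,-0.2,10.9,0,0,0,0],[0.1,-0.2,10.9,0,0,0,0],[0.1,-0.2,10.9,0,0,0,0]]]}' 70; python3 -m handwheel '{"series": [[[0,0,-1,0,0,0,0],[0,0,-4,0,0,0,0],[0,0,-8,0,0,0,0],[0,0,-11,0,0,0,0],[0,0,-11,0,0,0,0],[0,0,-11,0,0,0,0]]]}'; python3 -c "
from h import *
go(613.6,-79.3,160,9.1)"
```

```text
time: 32.52
tool_pos: [606.7, 316.3, 51.2]
tcp_rot: [-179.9, -0.1, -6.9]
ft_force: [-1.3, 0.8, 6.9]
finger_gap: 14.1
grip_force: 70.8
time: 33.28
tool_pos: [604.8, 315.3, 157.5]
tcp_rot: [179.9, 0.1, -6.9]
ft_force: [-0.0, -0.3, -5.6]
finger_gap: 13.9
grip_force: 69.7
t 33.27 pos [604.8 315.3 157.5] rot [ 1.799e+02  1.000e-01 -6.900e+00] gap 13.9 -> [5.6, 39.07, -0.21] [0.001, 0.002, -0.279]
```

```bash
python3 -m handwheel '{"series": [[[0.5,3,0,0,0,-0.02,0],[1.1,7,0,0,0,-0.05,0],[1.7,12,0,0,0,-0.09,0],[2.4,17,0,0,0,-0.13,0],[3.1,22,0,0,0,-0.17,0],[3.8,27,0,0,0,-0.21,0],[4.5,32,0,0,0,-0.25,0],[5.2,36,0,0,0,-0.279,0],[5.5,38.3,0,0,0,-0.279,0],[5.6,39.05,0,0,0,-0.279,0],[5.6,39.05,0,0,0,-0.279,0],[5.6,39.05,0,0,0,-0.279,0]]]}'; python3 -m handwheel '{"series": [[[0,0,0,0,0,0,0],[0,0,0,0,0,0,0]]]}'
python3 - <<'E'
from h import *
go(613.6,-79.3,95,9.1)
S=snap("side"); hsv=cv2.cvtColor(S["img"],cv2.COLOR_RGB2HSV)
m=cv2.inRange(hsv,(18,60,70),(32,255,255))[90:230,220:400]
n,l,st,c=cv2.connectedComponentsWithStats(m)
for i in range(1,n):
    if st[i,4]>300:
        p=cv2.findContours((l==i).astype('uint8'),0,1)[0][0]; h=cv2.convexHull(p); print(st[i],(cv2.approxPolyDP(h,2.5,True)[:,0]+[220,90]).tolist())
from itertools import product
def pr(cx,cy,yaw,z,L,W):
    a=np.radians(yaw);u=np.array([np.cos(a),np.sin(a)]);v=np.array([-u[1],u[0]])
    for s,t in product((-1,1),(-1,1)): print(z,s,t,proj(S,[*(np.array([cx,cy])+s*L/2*u+t*W/2*v),z]).round(1))
z=status.sense()["tool_pos"][2]-51.2
pr(613.6,-79.3,9.1,z,178,112); pr(613.6,-79.3,9.1,z+44,178,112)
E
```

```text
time: 34.78
tool_pos: [614.5, -77.3, 159.3]
tcp_rot: [-180.0, 0.0, 9.2]
ft_force: [-0.2, 0.6, -3.7]
finger_gap: 14.2
grip_force: 69.7
time: 35.02
tool_pos: [614.6, -78.0, 159.6]
tcp_rot: [-180.0, -0.0, 9.2]
ft_force: [0.0, 0.5, -4.7]
finger_gap: 14.1
grip_force: 69.7
t 35.02 pos [614.6 -78.  159.6] rot [-180.    -0.     9.2] gap 14.1 -> [-0.12, 0.11, 6.46] [-0.0, -0.0, 0.001]
[   0   13  180  127 5465] [[399, 103], [399, 202], [372, 227], [226, 229], [221, 224], [224, 207]]
108.39167764705068 -1 -1 [346.8 152.9]
108.39167764705068 -1 1 [333.  165.8]
108.39167764705068 1 -1 [283.7 143.5]
108.39167764705068 1 1 [265.3 154.7]
152.3916776470507 -1 -1 [348.4 136.1]
152.3916776470507 -1 1 [334.5 147.6]
152.3916776470507 1 -1 [284.1 127.6]
152.3916776470507 1 1 [265.3 137.6]
```

```bash
python3 -m handwheel '{"series": [[[-0.08,0.08,2,0,0,0,0],[-0.08,0.08,4,0,0,0,0],[-0.08,0.08,5.5,0,0,0,0],[-0.08,0.08,6,0,0,0,0],[-0.08,0.08,6,0,0,0,0],[-0.08,0.08,6,0,0,0,0],[-0.08,0.08,6,0,0,0,0],[-0.08,0.08,6,0,0,0,0]]]}'
python3 - <<'E'
from h import *
go(613.6,-79.3,86,9.1)
S=snap("side"); hsv=cv2.cvtColor(S["img"],cv2.COLOR_RGB2HSV)
# lid's near-left vertical edge region: print brightness profile along the rows across the lid's corner edges
g=cv2.cvtColor(S["img"],cv2.COLOR_RGB2LAB)[:,:,2].astype(int)
z=status.sense()["tool_pos"][2]-51.2
a=np.radians(9.1);u=np.array([np.cos(a),np.sin(a)]);v=np.array([-u[1],u[0]]);c=np.array([613.6,-79.3])
for s,t in ((1,1),(-1,-1),(-1,1)):
    p=proj(S,[*(c+s*89*u+t*56*v),z+22]); w=p.round().astype(int); print(s,t,p.round(1),"cols from",w[0]-8,S["img"][w[1],w[0]-8:w[0]+9].sum(1).tolist(),g[w[1],w[0]-8:w[0]+9].tolist())
E
```

```text
time: 36.08
tool_pos: [614.2, -79.7, 100.1]
tcp_rot: [180.0, -0.1, 9.1]
ft_force: [0.2, 0.0, -3.0]
finger_gap: 13.9
grip_force: 69.6
t 36.08 pos [614.2 -79.7 100.1] rot [ 1.8e+02 -1.0e-01  9.1e+00] gap 13.9 -> [-0.06, -0.05, 1.41] [0.0, -0.001, -0.0]
1 1 [265.2 168.9] cols from 257 [315, 316, 320, 323, 323, 323, 323, 328, 332, 254, 233, 227, 222, 225, 229, 229, 228] [132, 132, 132, 132, 132, 132, 132, 133, 131, 151, 153, 152, 151, 151, 151, 151, 151]
-1 -1 [345.5 166.8] cols from 337 [613, 310, 192, 170, 172, 203, 209, 204, 293, 401, 407, 408, 412, 419, 428, 427, 427] [172, 158, 148, 146, 146, 149, 149, 150, 152, 154, 155, 155, 156, 156, 157, 157, 157]
-1 1 [331.8 180.8] cols from 324 [243, 242, 245, 248, 251, 245, 242, 247, 256, 230, 226, 235, 243, 248, 194, 221, 401] [152, 152, 152, 152, 153, 153, 152, 152, 153, 151, 151, 152, 153, 153, 149, 149, 154]
```

Side-view edge columns for the lid are 265, 332 and 345 against predicted 265.2, 331.8 and 345.5, so it is lined up. I lower it.

```bash
python3 -m handwheel '{"series": [[[-0.03,-0.02,0.4,0,0,0,0],[-0.03,-0.02,0.6,0,0,0,0],[-0.03,-0.02,0.8,0,0,0,0],[-0.03,-0.02,1.0,0,0,0,0],[-0.03,-0.02,1.2,0,0,0,0],[-0.03,-0.02,1.3,0,0,0,0],[-0.03,-0.02,1.4,0,0,0,0],[-0.03,-0.02,1.5,0,0,0,0],[-0.03,-0.02,1.5,0,0,0,0],[-0.03,-0.02,1.5,0,0,0,0]]]}';python3 -c "
from h import *
go(613.6,-79.3,85.2,9.1)"
```

```text
time: 37.38
tool_pos: [613.6, -79.5, 85.2]
tcp_rot: [180.0, -0.0, 9.1]
ft_force: [-5.4, 0.4, 6.1]
finger_gap: 14.2
grip_force: 70.7
t 37.38 pos [613.6 -79.5  85.2] rot [180.   -0.    9.1] gap 14.2 -> [0.0, -0.02, -0.0] [0.0, -0.0, 0.0]
```

The lid reached its seated height with a light contact force. I release it and back off sideways.

```bash
python3 -m handwheel '{"series": [[[0,0,0,0,0,0,0.4],[0,0,0,0,0,0,0.4],[0,0,0,0,0,0,0.4],[0,0,0,0,0,0,0.4],[0,0,-1,0,0,0,0.4],[0,0,-4,0,0,0,0.4],[0,0,-8,0,0,0,0.4],[-4,-5,-10,0,0,0,0.4],[-8,-10,-10,0,0,0,0.4],[-12,-15,-10,0,0,0,0.4],[-12,-20,-10,0,0,0,0.4],[-12,-20,-10,0,0,0,0.4]]]}'
python3 - <<'E'
from h import *
np.set_printoptions(precision=1,suppress=True)
T=snap("top");S=snap("side");print(status.sense()["ft_force"])
hsv=cv2.cvtColor(T["img"],cv2.COLOR_RGB2HSV)
m=cv2.inRange(hsv,(22,80,110),(32,255,255))[140:250,300:410]
n,l,st,c=cv2.connectedComponentsWithStats(m); i=1+st[1:,4].argmax()
p=cv2.findContours((l==i).astype('uint8'),0,1)[0][0]+np.array([300,140])
rc=cv2.minAreaRect(p.astype('float32')); print(st[i],rc)
q=cv2.boxPoints(rc); X=np.array([onz(T,a,78) for a in q]); e=np.diff(X,axis=0)
print(X.mean(0),np.linalg.norm(e,axis=1),np.degrees(np.arctan2(e[:,1],e[:,0])))
# bar in both views
def bar(d,b):
    u0,v0,u1,v1=b; h=cv2.cvtColor(d["img"],cv2.COLOR_RGB2HSV); m=cv2.inRange(h,(0,120,60),(16,255,255))[v0:v1,u0:u1]
    n,l,st,c=cv2.connectedComponentsWithStats(m); i=1+st[1:,4].argmax(); print("bar",st[i],c[i]+[u0,v0]); return c[i]+[u0,v0]
t=bar(T,(335,165,370,210)); a=proj(S,[613.6,-79.3,92]).round().astype(int); print(a,proj(S,[613.6,-79.3,92]))
s=bar(S,(a[0]-25,a[1]-18,a[0]+25,a[1]+15)); print(onz(T,t,97),tri(T,t,S,s))
# level check: the lid's outline edges in the side view, bottom edge predicted heights
a=np.radians(9.1);u=np.array([np.cos(a),np.sin(a)]);v=np.array([-u[1],u[0]]);c=np.array([613.6,-79.3])
for k in (-80,-40,0,40,80):
    P=proj(S,[*(c+k*u+56*v),34]); w=P.round().astype(int); Q=proj(S,[*(c+k*u+56*v),78]); x=Q.round().astype(int)
    print(k,"bottom",P.round(1),S["img"][w[1]-6:w[1]+7,w[0]].sum(1).tolist(),"top",Q.round(1),S["img"][x[1]-6:x[1]+7,x[0]].sum(1).tolist())
E
```

```text
time: 38.88
tool_pos: [462.5, 102.1, 185.6]
tcp_rot: [-179.9, -0.1, 9.4]
ft_force: [-0.1, -0.7, -0.1]
finger_gap: 34.3
grip_force: 0.0
[-0.4 -0.1  1. ]
[  25    5   64   79 2074] ((356.0799560546875, 185.8369598388672), (77.32740020751953, 47.52773666381836), 76.6512680053711)
[613.9 -80.8  78. ] [113.1 183.3 109.3] [ -77.6 -171.   102. ]
bar [ 15   4  14  30 201] [357.  183.5]
[306 160] [306.2 160. ]
bar [ 12  14  27  12 160] [306.5 160.3]
[613.3 -79.7  97. ] (array([614.4, -81.2,  90.6]), np.float64(1.1426592212409232))
-80 bottom [327.2 194.2] [256, 262, 233, 229, 234, 247, 239, 245, 254, 268, 277, 286, 288] top [328.5 177.3] [608, 618, 616, 613, 608, 619, 593, 337, 248, 238, 235, 238, 253]
-40 bottom [311.8 191.3] [234, 233, 227, 230, 228, 243, 218, 235, 250, 255, 265, 280, 280] top [312.8 174.5] [624, 624, 617, 606, 611, 650, 344, 241, 239, 243, 245, 257, 260]
0 bottom [296.8 188.4] [227, 228, 230, 227, 223, 228, 210, 236, 249, 248, 261, 272, 275] top [297.5 171.9] [601, 607, 610, 595, 588, 624, 444, 249, 241, 245, 251, 260, 261]
40 bottom [282.3 185.6] [238, 238, 227, 221, 219, 200, 245, 248, 248, 253, 259, 241, 230] top [282.7 169.3] [608, 601, 611, 611, 608, 600, 682, 306, 233, 248, 251, 264, 253]
80 bottom [268.3 182.9] [236, 236, 232, 231, 222, 267, 297, 412, 437, 435, 430, 446, 447] top [268.4 166.7] [357, 352, 345, 323, 582, 669, 303, 232, 264, 259, 267, 259, 249]
```

The lid's top edge in the side view matches the seated height (78 mm) to under a pixel along its whole length. Its centre (613.9, -80.8) agrees with the case. I hand in.

```bash
python3 -c "
from bench import r
print(r.hand_in())"
```

```text
the job is handed in; nothing more can be done
None
```

The gift case is packed: corkscrew, tray, cork, steel ring and lid all measured in place. I handed it in at about 39 s without touching the bottle or glass; no verdict came back.

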